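# Close up the stamp rail

### The job

Tidy the stamp rail at the library desk: with the fingertips against the last stamp, push the row of four stamps along the rail, all together, until the row stands fully home against the end stop, and only then push the sliding aluminium keeper along the rail up against the last stamp. Just push: do not grip, lift or tip any stamp, do not use the keeper to move the row, and leave everything else on the table where it is.

Things in the scene. Friction and masses are not known exactly. Their poses are not given: they have to be found in the camera images.
- rack: wooden stamp rail fixed to the table, a channel 400 mm long (its y, -200 to +200 mm) and 80 mm wide (its x). Origin: centre of its underside, z up. Channel floor 10 mm above the table, 64 mm wide between side lips 8 mm thick, tops 20 mm above the table. Fixed end stop at the +y end: dark wooden block 46 mm high, stop face at y = +185 mm; the -y end is open
- stamp1: wooden hand stamp, nearest the end stop, loose in the rail: base 42 mm along the rail (its y, towards the stop), 60 mm across (its x), 30 mm high; turned handle on the middle, at most 26 mm across, 62 mm high in all; about 80 g. Origin: centre of its underside, on the channel floor. At the start the four touch in a row, 50 to 100 mm short of the stop
- stamp2: wooden hand stamp, second from the end stop, loose in the rail: base 42 mm along the rail (its y, towards the stop), 60 mm across (its x), 30 mm high; turned handle on the middle, at most 26 mm across, 62 mm high in all; about 80 g. Origin: centre of its underside, on the channel floor. At the start the four touch in a row, 50 to 100 mm short of the stop
- stamp3: wooden hand stamp, third from the end stop, loose in the rail: base 42 mm along the rail (its y, towards the stop), 60 mm across (its x), 30 mm high; turned handle on the middle, at most 26 mm across, 62 mm high in all; about 80 g. Origin: centre of its underside, on the channel floor. At the start the four touch in a row, 50 to 100 mm short of the stop
- stamp4: wooden hand stamp, last of the row, farthest from the end stop, facing the keeper, loose in the rail: base 42 mm along the rail (its y, towards the stop), 60 mm across (its x), 30 mm high; turned handle on the middle, at most 26 mm across, 62 mm high in all; about 80 g. Origin: centre of its underside, on the channel floor. At the start the four touch in a row, 50 to 100 mm short of the stop
- keeper (a joint): slide of the keeper along the rail in m: grows towards the end stop, from 0 (near the open end, keeper centre at y = -185 mm in the rail's frame) to 0.2; it stays where left and takes about 2 N to slide. Starts between 0 and 0.02; it touches the row at about 0.191 when the row is home
- keeper_mid (a point): centre of the keeper, a plain aluminium block without handle, captive in the rail channel (cannot be lifted out): 22 mm along the rail, 58 mm across, underside on the channel floor, top 51 mm above the table. Axes as the rail. At the start a clear gap of 70 mm or more lies between it and the row; its face towards the open end is free
- spare_stamp: a loose stamp like the others, standing on the table beside the rail, not part of the row; 60 x 42 mm, 62 mm high; origin at the centre of its underside; leave it alone
- ink_pad: flat closed steel ink-pad tin, 79 x 119 mm, 20 mm high; origin at the centre of its underside; leave it alone
- eraser: white eraser, 22 x 48 mm, 13 mm high; origin at the centre of its underside; leave it alone
- tape_roll: roll of amber tape lying flat, 64 mm across, 19 mm high; origin at the centre of its underside; leave it alone
- mug: white mug, 72 mm across, 80 mm high; origin at the centre of its underside; leave it alone
- water_bottle: clear water bottle, 62 mm across, 190 mm high; origin at the centre of its underside; leave it alone
- book: blue book lying flat, 110 x 160 mm, 22 mm high; origin at the centre of its underside; leave it alone
Not all that is in view belongs to the job. Leave any blue or green look-alike of the stamp1 alone.

How it is judged:
On the way, in this order (a step that is already met when the one before it is completed fails the run):
1. the four stamps stand as a closed row against the end stop (y of stamp1 in the frame of rack above 0.16 m and y of stamp2 in the frame of rack above 0.118 m and y of stamp3 in the frame of rack above 0.076 m and y of stamp4 in the frame of rack above 0.034 m and z of each of stamp1, stamp2, stamp3, stamp4 in the frame of rack below 0.013 m and angle between each of stamp1, stamp2, stamp3, stamp4's own z axis and vertical below 0.08 rad), for 0.2 s.
2. the keeper has been pushed up against the last stamp (y of stamp1 in the frame of rack above 0.16 m and y of stamp2 in the frame of rack above 0.118 m and y of stamp3 in the frame of rack above 0.076 m and y of stamp4 in the frame of rack above 0.034 m and value of joint keeper above 0.186 m), for 0.2 s.
At the end, for the whole second after the job is handed in: All four stamps stand upright on the channel floor and at rest, each within 4 mm of its place in the closed row against the end stop, and the keeper is within 5 mm of the last stamp's place (joint above 0.186) (all of step 2 and z of each of stamp1, stamp2, stamp3, stamp4 in the frame of rack below 0.013 m and angle between each of stamp1, stamp2, stamp3, stamp4's own z axis and vertical below 0.08 rad and linear speed of each of stamp1, stamp2, stamp3, stamp4 below 0.01 m/s and velocity of joint keeper below 0.01 m/s); the robot touches nothing.
It fails at once if the row came apart: two neighbours more than 13 mm apart (distance between stamp1 and stamp2 above 0.055 m or distance between stamp2 and stamp3 above 0.055 m or distance between stamp3 and stamp4 above 0.055 m).
It fails at once if the fingers pressed on one of the first three stamps, or squeezed or rammed the last with more than 60 N (contact force between the fingers and stamp1 above 3 N or contact force between the fingers and stamp2 above 3 N or contact force between the fingers and stamp3 above 3 N or contact force between the fingers and stamp4 above 60 N).
It fails at once if a stamp was lifted more than 10 mm off the rail floor, or tipped by more than about 20 degrees (z of any of stamp1, stamp2, stamp3, stamp4 in the frame of rack above 0.02 m or angle between any of stamp1, stamp2, stamp3, stamp4's own z axis and vertical above 0.35 rad).
It fails at once if the keeper was moved more than 20 mm towards the stop while the row was still more than 8 mm from home (distance of keeper_mid from where it was at the start of the episode above 0.02 m and y of stamp4 in the frame of rack below 0.03 m).
It fails at once if a bystander was pushed away by more than 20 mm or tipped (distance of any of spare_stamp, ink_pad, eraser, tape_roll, mug, water_bottle, book from where it was at the start of the episode above 0.02 m or angle between any of spare_stamp, ink_pad, eraser, tape_roll, mug, water_bottle, book's own z axis and vertical above 0.4 rad).
It also fails if it takes over 50 s, if anything falls off the work surface, if the arm or the gripper's body presses on something with over 40 N, if the wrist force passes 120 N, or if a joint passes its speed limit or range.

### The arm

A 6-joint arm with a two-finger parallel gripper is mounted at the origin on the work surface. World frame = base frame: x ahead of the robot, y to its left, z up, the work surface at z = 0. Lengths are in m, angles in rad, forces in N, time in s.
With the tool pointing down it reaches from about 0.375 to 0.825 m from the base axis. Payload 5.5 kg.
Tool frame: the origin (TCP) lies at the very end of the fingers, on their centre line; the grasp point (between the pads) lies 19 mm behind it; z points along the fingers, y is the direction in which the jaws open and shut (so a half turn about z gives the same grasp; the last joint's range is limited). The gripper opens to 85 mm and grips with 20 to 120 N. Pads are 22 mm wide; open, the fingers measure 114 mm over their backs; the gripper's body (76 mm by 85 mm) begins 54 mm behind the grasp point. The pads swing forward as they close: fully open they stand 13 mm farther back than shut.
Start: joints at [1.335, 0.314, -0.047, 1.21, 0, 1.571], TCP at [0.14, 0.583, 0.231] pointing down, gripper open.
Joint ranges: [-2.67, 2.67], [-0.69, 1.73], [-1.03, 1.25], [-2.08, 2.16], [-1.42, 1.45], [-3.14, 3.14]. Speed limits (rad/s): [2.39, 2.39, 3.01, 3.14, 3.14, 3.14].

### API

Orientations are given as a unit quaternion [x, y, z, w].
In Python, from workcell import observe, eyes, ticket gives the robot as it stands.
- The arm moves only by the shell command python3 -m creep 'ROWS' [OPENING] [FORCE]. ROWS is JSON, a list that holds one entry, the list of rows, each a list of 6 numbers: the shift along the world's x, y, z in mm, then the turn, a rotation vector about the world's x, y, z in degrees. In form: [[[dx, dy, dz, rx, ry, rz], ...]]. A call has exactly 10 rows; each row shifts and turns the commanded pose from where the row before left it; what a row does not reach is not made up. A row lasts 1/8 s, in which the tool goes at most 62.5 mm and 10.7 degrees, less where a joint would pass 70% of its speed; a pose out of reach is approached as far as the arm can. A call with a gripper value outside its range is refused whole. OPENING is the opening in per cent of the stroke, from 0 (shut) to 100 (fully open), set as the call begins (- or left out, the last holds). The fingers move at their own pace and stop on an object; FORCE is the grip in N (left out, the last holds). Time passes only in rows, so rows that do not move let the fingers close, or fill a call up. It gives the time, the measured TCP pose, the force and the opening at its end, in the units of the state.
- observe(): the state, without advancing time (a new reading comes with each control period).
- eyes.capture(name): name is "side" or "top" or "wrist"; returns a dict with "img" (400x640x3 uint8, blue, green, red), "intrinsics" (3x3 intrinsics, pixels), "pose" (4x4, takes a point from camera to world coordinates). Camera axes: x right, y down, z forward; pixel columns grow to the right and rows downward; lengths in m; the calibration is good to about 2 mm. The wrist camera is an equidistant fisheye: a pixel r from the principal point sees the ray r / f radians off the axis. A picture is of the moment at which its call begins. There is no depth.
- ticket.job_done(): hands the job in, once; it reports no verdict.
The state is a dict: "time": time; "qpos": joint angles; "joint_vel": joint speeds; "joint_torque": joint torques, N m; "eef_pos": TCP position; "tcp_rot": TCP orientation; "ft_force": force on the tool from outside, world axes, zero at the start; "torque": the same for the moment, N m; "width": finger opening in m.
Only numpy, scipy, OpenCV 4.12 (cv2) and the standard library are available. Lean on these libraries where they do the work, as an engineer would, in place of code of your own. Each camera call takes 0.05 s, during which the arm holds its last target.

## Working session

There is one attempt and no reset: what is moved stays moved. The work goes in short steps, Python scripts to look and compute and a shell command to move; the robot and the scene stay as the last step left them, time stands still between calls to the robot, and variables do not carry over. Pictures are saved under pics/ and viewed, and the job is handed in when it is done.

```bash
mkdir -p pics; python3 - <<'E'
from workcell import observe, eyes
import cv2
print(observe())
for n in("top","side"):
    c=eyes.capture(n); cv2.imwrite(f"pics/{n}0.png",c["img"]); print(n,c["intrinsics"],c["pose"])
E
```

```text
{'time': 0.0, 'qpos': array([ 1.33500799e+00,  3.14222285e-01, -4.80875983e-02,  1.21019014e+00,
       -1.82829197e-05,  1.57081545e+00]), 'joint_vel': array([ 0.00061861, -0.00107358, -0.00086158,  0.00130667,  0.00078929,
       -0.00097013]), 'joint_torque': array([ 3.88032131e-04, -5.39580524e+01,  3.39757311e+01,  1.91709021e-02,
        1.62946831e-04, -5.18159851e-06]), 'eef_pos': array([0.14003626, 0.58283345, 0.23043307]), 'tcp_rot': array([ 1.17630703e-01,  9.93057044e-01, -8.47011995e-04, -9.11094451e-05]), 'ft_force': array([-0.74322389,  0.55116934,  0.40175412]), 'torque': array([ 0.01376946,  0.00550252, -0.00103766]), 'width': 0.08551476228722854}
top [[462.53706879   0.         314.94200205]
 [  0.         462.53706879 201.00672785]
 [  0.           0.           1.        ]] [[-1.28964269e-02 -9.78004852e-01  2.08183074e-01  2.35428315e-01]
 [-9.99916062e-01  1.23544798e-02 -3.90331073e-03 -6.47226836e-02]
 [ 1.24546325e-03 -2.08215938e-01 -9.78082089e-01  1.47961539e+00]
 [ 0.00000000e+00  0.00000000e+00  0.00000000e+00  1.00000000e+00]]
side [[454.02972332   0.         319.64702634]
 [  0.         454.02972332 206.85365636]
 [  0.           0.           1.        ]] [[ 0.99198303 -0.08920797  0.08950755  0.43880825]
 [-0.12635332 -0.68827082  0.71436553 -0.83514481]
 [-0.00212166 -0.71994806 -0.6940247   0.81916552]
 [ 0.          0.          0.          1.        ]]
```

View pics/top0.png

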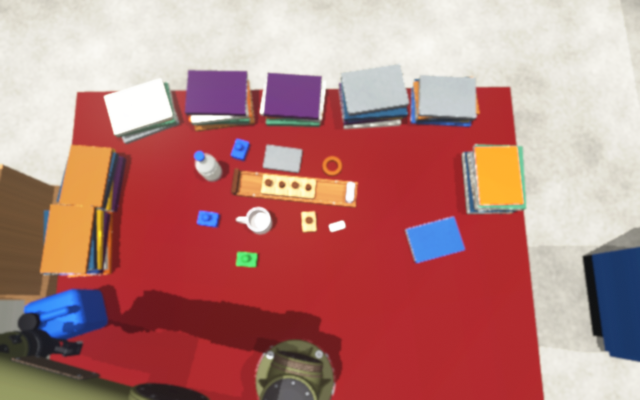

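View pics/side0.png

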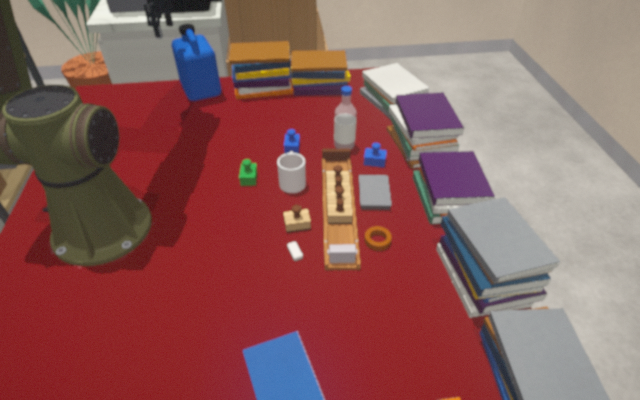

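```bash
python3 - <<'E'
import cv2
i=cv2.imread("pics/top0.png")[150:240,220:370]; cv2.imwrite("pics/t1.png",cv2.resize(i,None,fx=5,fy=5,interpolation=2))
i=cv2.imread("pics/side0.png")[140:275,280:400]; cv2.imwrite("pics/s1.png",cv2.resize(i,None,fx=4.4,fy=4.4,interpolation=2))
E
```

```text
(no output)
```

View pics/t1.png

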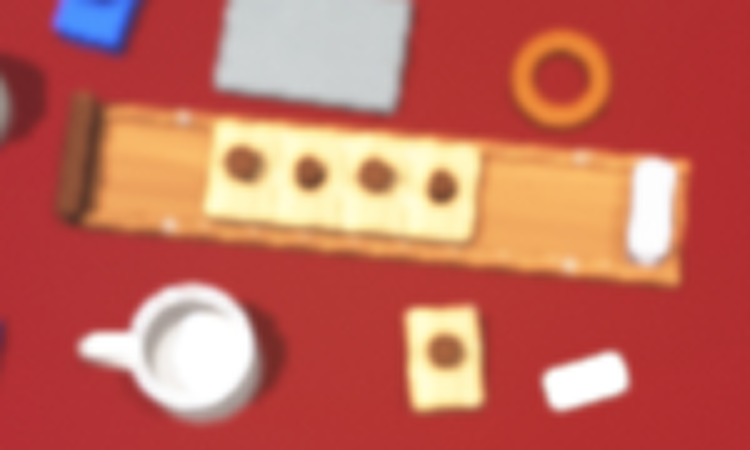

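View pics/s1.png

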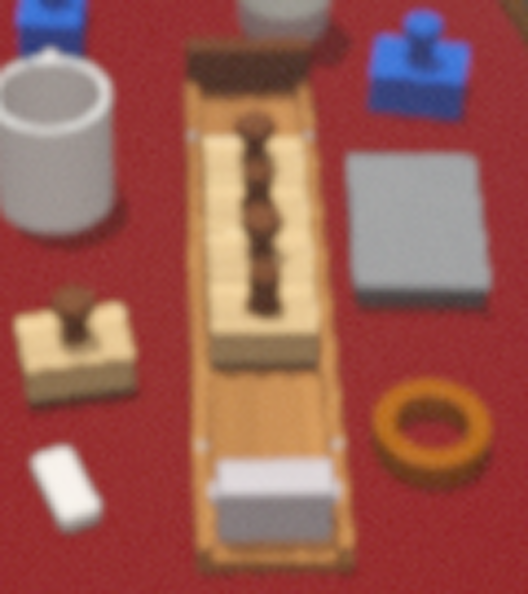

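```bash
cat >h.py <<'E'
import numpy as np, json
from workcell import eyes
def ray(c,u,v):
    K=c["intrinsics"];P=c["pose"]
    d=P[:3,:3]@np.linalg.solve(K,[u,v,1.]); return P[:3,3],d
def atz(c,u,v,z):
    o,d=ray(c,u,v); return o+d*(z-o[2])/d[2]
def proj(c,p):
    P=c["pose"]; q=P[:3,:3].T@(np.array(p)-P[:3,3]); q=c["intrinsics"]@q; return q[:2]/q[2]
T=lambda x,y:(x/5+220-.4,y/5+150-.4)
S=lambda x,y:(x/4.4+280-.4,y/4.4+140-.4)
E
python3 - <<'E'
from h import *
from scipy.optimize import least_squares
t=eyes.capture("top");s=eyes.capture("side")
obs=[(t,T(690,160),(.04,-.2,.02)),(t,T(680,287),(-.04,-.2,.02)),
(t,T(82,93),(.04,.2,.046)),(t,T(60,218),(-.04,.2,.046)),
(s,S(200,556),(-.04,-.2,.02)),(s,S(352,556),(.04,-.2,.02)),(s,S(186,42),(-.04,.2,.046)),(s,S(308,42),(.04,.2,.046))]
def W(v,p):
    c,n=np.cos(v[2]),np.sin(v[2]);return np.array([v[0]+c*p[0]-n*p[1],v[1]+n*p[0]+c*p[1],p[2]])
f=lambda v:np.concatenate([proj(c,W(v,p))-np.array(o) for c,o,p in obs])
r=least_squares(f,[.55,0,0]);v=r.x;print(v,np.degrees(v[2]));print(r.fun.reshape(-1,2).round(2))
np.save("rail.npy",v)
def inv(p):
    c,n=np.cos(v[2]),np.sin(v[2]);d=p[:2]-v[:2];return np.array([c*d[0]+n*d[1],-n*d[0]+c*d[1]])*1000
for nm,c,o,z in [("s4 near top",t,T(478,150),.04),("s4 near top-",t,T(470,240),.04),("s1 far",t,T(213,122),.04),("s1far-",t,T(205,217),.04),
 ("s4 side",s,S(210,334),.04),("s4 side",s,S(320,334),.04),("s1far",s,S(203,136),.04),("s1far",s,S(305,136),.04),
 ("keeper L",t,T(634,160),.051),("keeper R",t,T(675,160),.051),("kL",t,T(627,262),.051),("kR",t,T(665,262),.051),
 ("k side open",s,S(218,490),.051),("k side stop",s,S(218,460),.051),
 ("spare",t,T(447,352),.062),("mug",t,T(195,350),.08),("eraser",t,T(585,380),.013),("tape",t,T(560,78),.019)]:
    p=atz(c,*o,z);print(nm,p.round(3),inv(p).round(1))
E
```

```text
[ 0.58998332 -0.00916328 -0.1124718 ] -6.4441595665210825
[[ 0.67  0.49]
 [ 0.68 -0.94]
 [-0.93 -0.14]
 [ 0.07 -1.04]
 [-0.87  0.28]
 [ 0.38 -0.17]
 [-0.67 -0.18]
 [-0.12 -0.47]]
s4 near top [ 0.612 -0.072  0.04 ] [ 29.1 -60.2]
s4 near top- [ 0.553 -0.066  0.04 ] [-30.3 -61. ]
s1 far [0.633 0.098 0.04 ] [ 30.6 111.6]
s1far- [0.57  0.103 0.04 ] [-32.2 109. ]
s4 side [ 0.554 -0.066  0.04 ] [-29.5 -60.1]
s4 side [ 0.614 -0.073  0.04 ] [ 31.1 -61. ]
s1far [0.573 0.105 0.04 ] [-29.2 111.4]
s1far [0.635 0.097 0.04 ] [ 33.2 110.4]
keeper L [ 0.601 -0.171  0.051] [  29.6 -160. ]
keeper R [ 0.601 -0.198  0.051] [  32.2 -186. ]
kL [ 0.535 -0.165  0.051] [ -37.  -161.3]
kR [ 0.535 -0.189  0.051] [ -34.6 -185.1]
k side open [ 0.541 -0.187  0.051] [ -28.8 -182. ]
k side stop [ 0.544 -0.167  0.051] [ -28.2 -162. ]
spare [ 0.477 -0.051  0.062] [-107.5  -54.4]
mug [0.477 0.103 0.08 ] [-124.7   99. ]
eraser [ 0.466 -0.139  0.013] [-108.5 -142.9]
tape [ 0.666 -0.127  0.019] [  88.5 -108.4]
```

```bash
python3 -m creep '[[[22,-35,0,0,0,-4.15],[22,-35,0,0,0,-4.15],[22,-35,0,0,0,-4.15],[22,-35,0,0,0,-4.15],[22,-35,0,0,0,-4.15],[22,-35,0,0,0,-4.15],[22,-35,0,0,0,-4.15],[22,-35,0,0,0,-4.15],[22,-35,0,0,0,-4.15],[22,-35,0,0,0,-4.15]]]' 0 30
python3 -m creep '[[[22,-35,0,0,0,-4.15],[22,-35,0,0,0,-4.15],[22,-35,0,0,0,-4.15],[22,-35,0,0,0,-4.15],[22,-35,0,0,0,-4.15],[22,-35,0,0,0,-4.15],[22,-35,0,0,0,-4.15],[22,-35,0,0,0,-4.15],[22,-35,0,0,0,-4.15],[22,-35,0,0,0,-4.15]]]'
cat >>h.py <<'E'
v=np.load("rail.npy")
def inv(p):
    c,n=np.cos(v[2]),np.sin(v[2]);d=np.array(p)[:2]-v[:2];return np.array([c*d[0]+n*d[1],-n*d[0]+c*d[1]])*1000
def st():
    from workcell import observe
    from scipy.spatial.transform import Rotation as R
    o=observe();m=R.from_quat(o["tcp_rot"]).as_matrix()
    print("t",o["time"],"eef",o["eef_pos"].round(4),"rail",inv(o["eef_pos"]).round(1),"F",o["ft_force"].round(1),"w",round(o["width"],4),"yaxis",np.degrees(np.arctan2(m[1,1],m[0,1])).round(2),"z",m[:,2].round(3))
E
python3 -c "
from h import *;import cv2
st()
c=eyes.capture('wrist');cv2.imwrite('pics/w1.png',c['img'])"
```

```text
time: 1.45
eef_pos: [0.3607, 0.2322, 0.2313]
tcp_rot: [0.463, 0.886, 0.0, 0.0]
ft_force: [0.1, 1.4, 0.1]
width: -0.0002
time: 2.7
eef_pos: [0.5807, -0.1179, 0.2311]
tcp_rot: [0.747, 0.665, -0.0, -0.0]
ft_force: [0.3, -0.0, 0.5]
width: 0.0001
t 2.7 eef [ 0.5807 -0.1179  0.2311] rail [   2.9 -109.1] F [ 0.3 -0.   0.5] w 0.0001 yaxis -6.66 z [-0.  0. -1.]
```

View pics/w1.png

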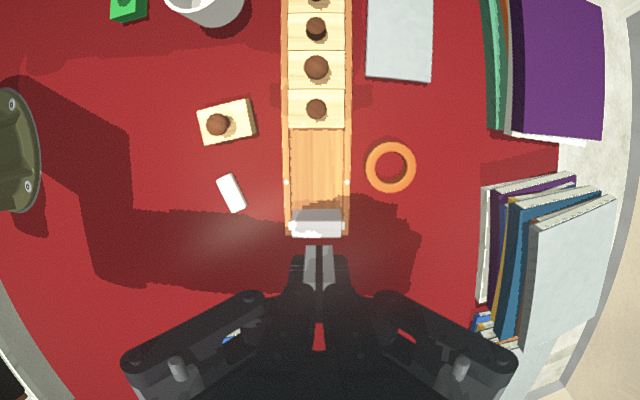

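```bash
python3 -m creep '[[[-1,0,-30,0,0,0.2],[-1,0,-30,0,0,0],[-1,0,-30,0,0,0],[0,0,-30,0,0,0],[0,0,-25,0,0,0],[0,0,-20,0,0,0],[0,0,-18,0,0,0],[0,0,-13,0,0,0],[0,0,-8,0,0,0],[0,0,-5,0,0,0]]]'
python3 -c "
from h import *;import cv2
st()
c=eyes.capture('side');cv2.imwrite('pics/s2.png',cv2.resize(c['img'][120:280,270:410],None,fx=3.7,fy=3.7,interpolation=2))
c=eyes.capture('wrist');cv2.imwrite('pics/w2.png',c['img'])"
```

```text
time: 4.0
eef_pos: [0.5773, -0.1166, 0.0221]
tcp_rot: [0.745, 0.667, 0.0, 0.0]
ft_force: [-0.1, 0.0, -0.1]
width: -0.0002
t 4.0 eef [ 0.5773 -0.1166  0.0221] rail [  -0.5 -108.2] F [-0.1  0.  -0.1] w -0.0002 yaxis -6.31 z [ 0. -0. -1.]
```

View pics/s2.png

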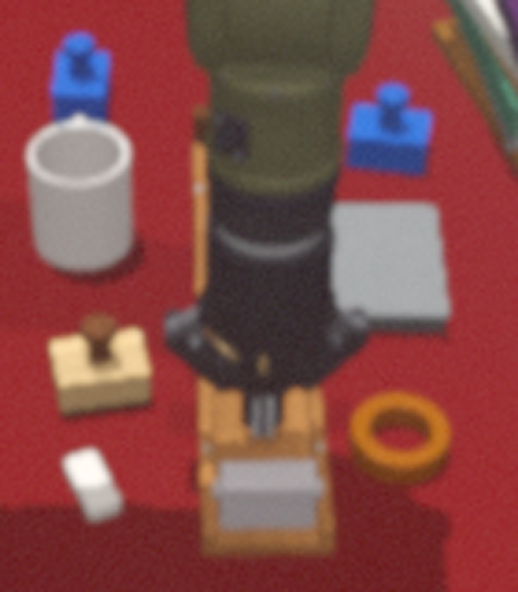

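View pics/w2.png

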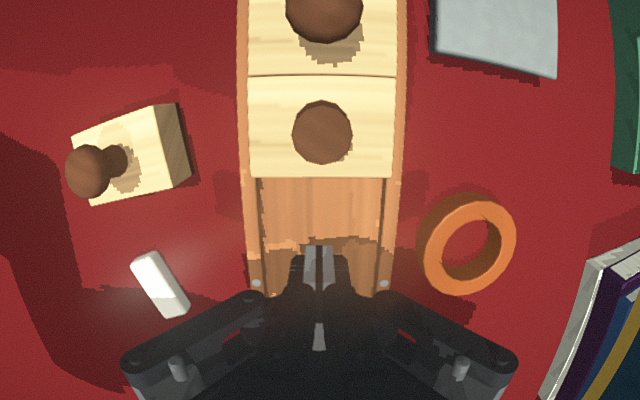

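```bash
python3 -m creep '[[[0.5,4,0,0,0,0],[0.6,5,0,0,0,0],[0.6,5,0,0,0,0],[0.6,5,0,0,0,0],[0.5,4,0,0,0,0],[0.3,3,0,0,0,0],[0.2,2,0,0,0,0],[0.2,2,0,0,0,0],[0.2,2,0,0,0,0],[0.2,2,0,0,0,0]]]'
python3 -c "
from h import *;import cv2
st()
c=eyes.capture('wrist');cv2.imwrite('pics/w3.png',c['img'])"
```

```text
time: 5.35
eef_pos: [0.5811, -0.0825, 0.0223]
tcp_rot: [0.745, 0.667, 0.0, 0.0]
ft_force: [-1.6, -0.4, 0.6]
width: 0.0
t 5.35 eef [ 0.5811 -0.0825  0.0223] rail [ -0.6 -73.9] F [-1.6 -0.4  0.6] w 0.0 yaxis -6.32 z [ 0. -0. -1.]
```

View pics/w3.png

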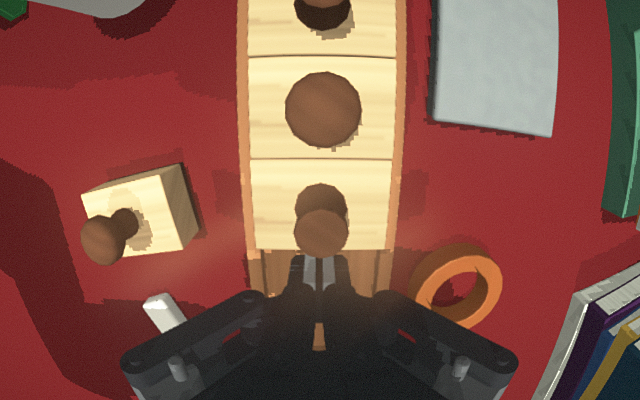

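```bash
python3 -m creep '[[[0.2,2,0,0,0,0],[0.2,2,0,0,0,0],[0.3,3,0,0,0,0],[0.3,3,0,0,0,0],[0.4,3,0,0,0,0],[0.4,3,0,0,0,0],[0.4,4,0,0,0,0],[0.4,4,0,0,0,0],[0.5,4,0,0,0,0],[0.5,4,0,0,0,0]]]'
python3 -c "
from h import *;st()"
python3 -m creep '[[[0.4,4,0,0,0,0],[0.5,4,0,0,0,0],[0.4,4,0,0,0,0],[0.5,4,0,0,0,0],[0.4,4,0,0,0,0],[0.4,3,0,0,0,0],[0.3,3,0,0,0,0],[0.3,3,0,0,0,0],[0.3,2,0,0,0,0],[0.2,2,0,0,0,0]]]'
python3 -c "
from h import *;import cv2
st()
c=eyes.capture('wrist');cv2.imwrite('pics/w4.png',c['img'])
c=eyes.capture('top');cv2.imwrite('pics/t4.png',cv2.resize(c['img'][150:240,220:370],None,fx=5,fy=5,interpolation=2))"
```

```text
time: 6.65
eef_pos: [0.5847, -0.0503, 0.0223]
tcp_rot: [0.745, 0.667, -0.0, -0.0]
ft_force: [0.5, -2.9, 0.5]
width: -0.0003
t 6.65 eef [ 0.5847 -0.0503  0.0223] rail [ -0.6 -41.5] F [ 0.5 -2.9  0.5] w -0.0003 yaxis -6.31 z [-0. -0. -1.]
time: 7.9
eef_pos: [0.5884, -0.0175, 0.0223]
tcp_rot: [0.745, 0.667, -0.0, 0.0]
ft_force: [-0.4, -3.1, -0.1]
width: -0.0003
t 7.9 eef [ 0.5884 -0.0175  0.0223] rail [-0.6 -8.5] F [-0.4 -3.1 -0.1] w -0.0003 yaxis -6.31 z [ 0. -0. -1.]
```

View pics/w4.png

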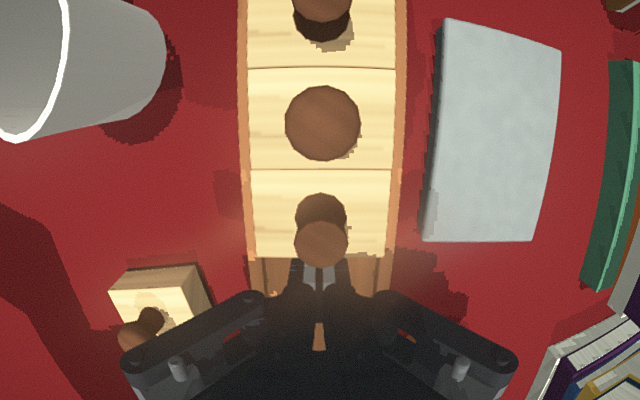

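View pics/t4.png

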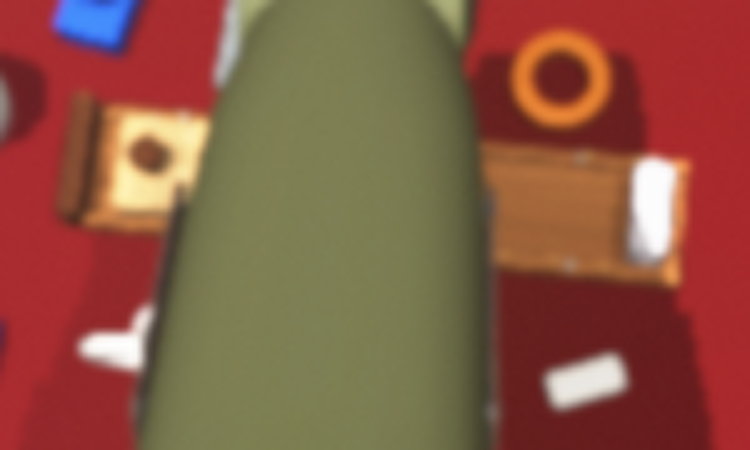

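```bash
python3 -m creep '[[[0.1,1,0,0,0,0],[0.1,1,0,0,0,0],[0.1,1,0,0,0,0],[0.1,1,0,0,0,0],[0.1,1,0,0,0,0],[0.1,1,0,0,0,0],[0.1,1,0,0,0,0],[0.1,1,0,0,0,0],[0.1,0.5,0,0,0,0],[0.1,0.5,0,0,0,0]]]'
python3 -c "
from h import *;import cv2
st()
c=eyes.capture('top');cv2.imwrite('pics/t5.png',cv2.resize(c['img'][160:200,225:265],None,fx=12,fy=12,interpolation=2))"
```

```text
time: 9.25
eef_pos: [0.5894, -0.0086, 0.0223]
tcp_rot: [0.745, 0.667, -0.0, 0.0]
ft_force: [-1.1, -2.3, 0.9]
width: 0.0
t 9.25 eef [ 0.5894 -0.0086  0.0223] rail [-0.7  0.5] F [-1.1 -2.3  0.9] w 0.0 yaxis -6.31 z [-0. -0. -1.]
```

View pics/t5.png

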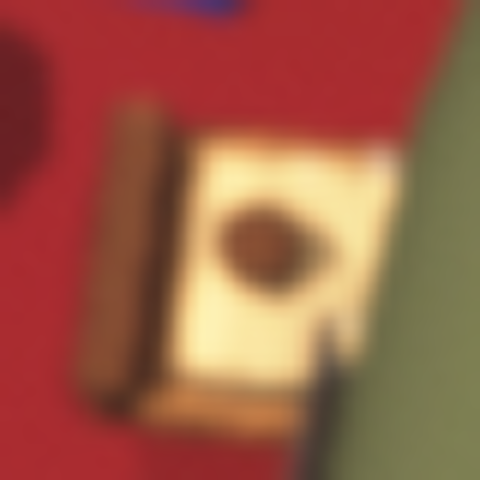

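Nearly home, still only ~3 N of sliding friction. Continue in small steps until the force rises.

```bash
python3 -m creep '[[[0,0.5,0,0,0,0],[0.1,0.5,0,0,0,0],[0,0.5,0,0,0,0],[0.1,0.5,0,0,0,0],[0,0.5,0,0,0,0],[0.1,0.5,0,0,0,0],[0,0,0,0,0,0],[0,0,0,0,0,0],[0,0,0,0,0,0],[0,0,0,0,0,0]]]'
python3 -c "
from h import *;st()"
```

```text
time: 10.55
eef_pos: [0.5897, -0.0055, 0.0223]
tcp_rot: [0.745, 0.667, 0.0, -0.0]
ft_force: [0.7, -1.9, -0.6]
width: -0.0
t 10.55 eef [ 0.5897 -0.0055  0.0223] rail [-0.7  3.6] F [ 0.7 -1.9 -0.6] w -0.0 yaxis -6.31 z [ 0.  0. -1.]
```

```bash
python3 -m creep '[[[0,0.5,0,0,0,0],[0.1,0.5,0,0,0,0],[0,0.5,0,0,0,0],[0.1,0.5,0,0,0,0],[0,0.5,0,0,0,0],[0,0,0,0,0,0],[0,0,0,0,0,0],[0,0,0,0,0,0],[0,0,0,0,0,0],[0,0,0,0,0,0]]]'
python3 -c "
from h import *;st()"
```

```text
time: 11.8
eef_pos: [0.5899, -0.003, 0.0223]
tcp_rot: [0.745, 0.667, 0.0, -0.0]
ft_force: [-0.3, -2.3, 0.5]
width: 0.0002
t 11.8 eef [ 0.5899 -0.003   0.0223] rail [-0.8  6.1] F [-0.3 -2.3  0.5] w 0.0002 yaxis -6.31 z [ 0.  0. -1.]
```

```bash
python3 -m creep '[[[0,0.5,0,0,0,0],[0.1,0.5,0,0,0,0],[0,0.5,0,0,0,0],[0.1,0.5,0,0,0,0],[0,0,0,0,0,0],[0,0,0,0,0,0],[0,0,0,0,0,0],[0,0,0,0,0,0],[0,0,0,0,0,0],[0,0,0,0,0,0]]]'
python3 -c "
from h import *;import cv2
st()
c=eyes.capture('top');cv2.imwrite('pics/t6.png',cv2.resize(c['img'][160:200,225:265],None,fx=12,fy=12,interpolation=2))"
```

```text
time: 13.05
eef_pos: [0.5901, -0.0011, 0.0223]
tcp_rot: [0.745, 0.667, 0.0, -0.0]
ft_force: [-0.3, -3.1, -0.2]
width: -0.0
t 13.05 eef [ 0.5901 -0.0011  0.0223] rail [-0.8  8.1] F [-0.3 -3.1 -0.2] w -0.0 yaxis -6.31 z [-0.  0. -1.]
```

View pics/t6.png

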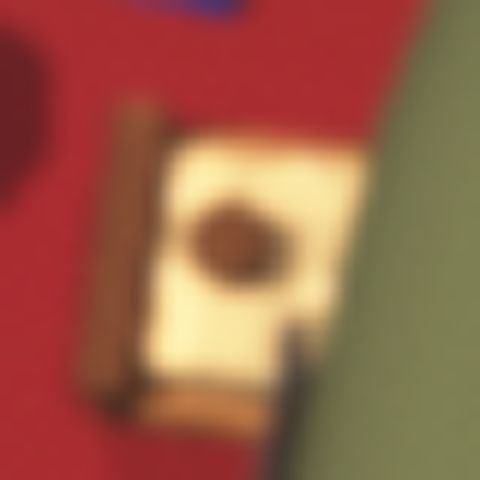

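```bash
python3 -m creep '[[[0,0.3,0,0,0,0],[0,0.3,0,0,0,0],[0,0.3,0,0,0,0],[0,0.3,0,0,0,0],[0.1,0.3,0,0,0,0],[0,0.3,0,0,0,0],[0,0,0,0,0,0],[0,0,0,0,0,0],[0,0,0,0,0,0],[0,0,0,0,0,0]]]'
python3 -c "
from h import *;st()"
```

```text
time: 14.35
eef_pos: [0.5902, 0.0007, 0.0223]
tcp_rot: [0.745, 0.667, 0.0, -0.0]
ft_force: [0.1, -1.6, 0.0]
width: -0.0002
t 14.35 eef [0.5902 0.0007 0.0223] rail [-0.9  9.9] F [ 0.1 -1.6  0. ] w -0.0002 yaxis -6.31 z [ 0.  0. -1.]
```

```bash
python3 -m creep '[[[0,0.3,0,0,0,0],[0,0.3,0,0,0,0],[0,0.3,0,0,0,0],[0,0.3,0,0,0,0],[0.1,0.3,0,0,0,0],[0,0.3,0,0,0,0],[0,0,0,0,0,0],[0,0,0,0,0,0],[0,0,0,0,0,0],[0,0,0,0,0,0]]]'
python3 -c "
from h import *;st()"
```

```text
time: 15.6
eef_pos: [0.5903, 0.0024, 0.0223]
tcp_rot: [0.745, 0.667, -0.0, 0.0]
ft_force: [-0.9, -4.3, 0.4]
width: 0.0001
t 15.6 eef [0.5903 0.0024 0.0223] rail [-1.  11.5] F [-0.9 -4.3  0.4] w 0.0001 yaxis -6.31 z [-0. -0. -1.]
```

```bash
python3 -m creep '[[[0,0.5,0,0,0,0],[0,0.5,0,0,0,0],[0,0.5,0,0,0,0],[0,0,0,0,0,0],[0,0,0,0,0,0],[0,0,0,0,0,0],[0,0,0,0,0,0],[0,0,0,0,0,0],[0,0,0,0,0,0],[0,0,0,0,0,0]]]'
python3 -c "
from h import *;import cv2
st()
c=eyes.capture('wrist');cv2.imwrite('pics/w7.png',c['img'])
c=eyes.capture('top');cv2.imwrite('pics/t7.png',cv2.resize(c['img'][160:200,225:265],None,fx=12,fy=12,interpolation=2))"
```

```text
time: 16.85
eef_pos: [0.5902, 0.0024, 0.0223]
tcp_rot: [0.745, 0.667, -0.001, 0.001]
ft_force: [-0.0, -8.1, 1.7]
width: 0.0002
t 16.85 eef [0.5902 0.0024 0.0223] rail [-1.1 11.5] F [-0.  -8.1  1.7] w 0.0002 yaxis -6.36 z [-0.    -0.003 -1.   ]
```

View pics/w7.png

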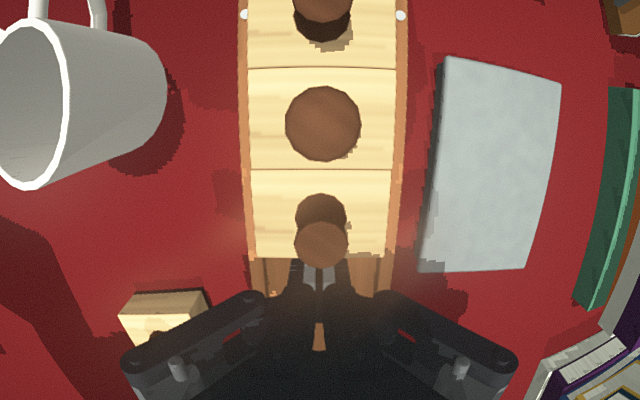

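View pics/t7.png

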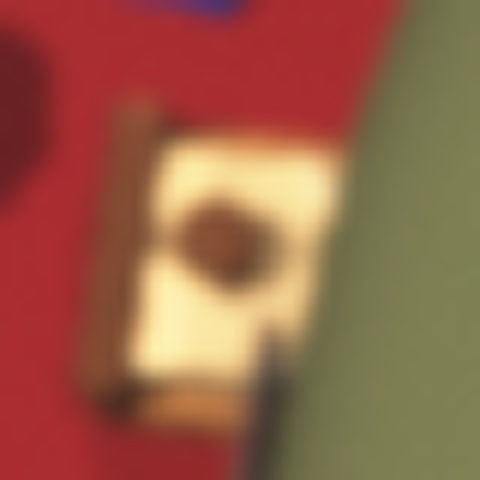

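```bash
python3 -m creep '[[[-0.5,-4,0,0,0,0],[-0.9,-8,0,0,0,0],[-0.9,-8,10,0,0,0],[-1.1,-10,25,0,0,0],[-2.2,-20,25,0,0,0],[-3.4,-30,10,0,0,0],[-4.5,-40,0,0,0,0],[-4.5,-40,0,0,0,0],[-4.5,-40,0,0,0,0],[-3.3,-28,0,0,0,0]]]'
python3 -c "
from h import *;import cv2
st()
c=eyes.capture('top');cv2.imwrite('pics/t8.png',cv2.resize(c['img'][150:240,220:370],None,fx=5,fy=5,interpolation=2))
c=eyes.capture('wrist');cv2.imwrite('pics/w8.png',c['img'])"
```

```text
time: 18.2
eef_pos: [0.5643, -0.226, 0.0932]
tcp_rot: [0.745, 0.667, 0.0, 0.0]
ft_force: [0.8, -0.4, -0.4]
width: 0.0
t 18.2 eef [ 0.5643 -0.226   0.0932] rail [  -1.1 -218.3] F [ 0.8 -0.4 -0.4] w 0.0 yaxis -6.38 z [ 0.001 -0.    -1.   ]
```

View pics/t8.png

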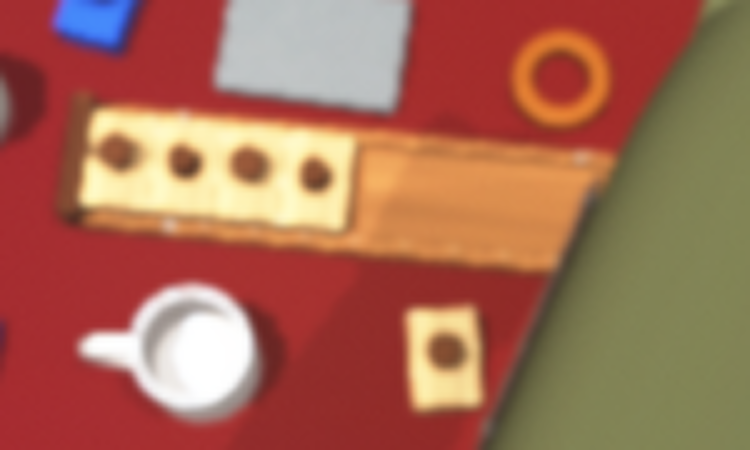

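View pics/w8.png

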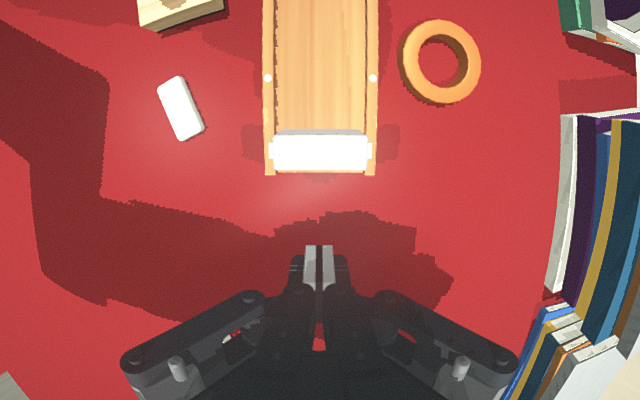

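```bash
python3 -c "
from h import *
t=eyes.capture('top')
for o in [(357,140),(348,230),(92,108),(82,206)]: print(inv(atz(t,*T(*o),.04)))"
python3 -m creep '[[[0.2,0,-15,0,0,0],[0.2,0,-18,0,0,0],[0.2,0,-15,0,0,0],[0.2,0,-10,0,0,0],[0.2,0,-3.5,0,0,0],[0.8,8,0,0,0,0],[0.5,5,0,0,0,0],[0.3,3,0,0,0,0],[0.2,2,0,0,0,0],[0.2,2,0,0,0,0]]]'
python3 -c "
from h import *;import cv2
st()
c=eyes.capture('wrist');cv2.imwrite('pics/w9.png',c['img'])"
```

```text
[27.96947008 17.96153019]
[-31.58941747  17.1385454 ]
[ 32.12710768 190.41243239]
[-32.91072884 188.07803936]
time: 19.6
eef_pos: [0.5676, -0.2039, 0.031]
tcp_rot: [0.745, 0.667, 0.0, 0.0]
ft_force: [-0.4, 0.6, -0.8]
width: 0.0001
t 19.6 eef [ 0.5676 -0.2039  0.031 ] rail [  -0.4 -196.1] F [-0.4  0.6 -0.8] w 0.0001 yaxis -6.31 z [ 0. -0. -1.]
```

View pics/w9.png

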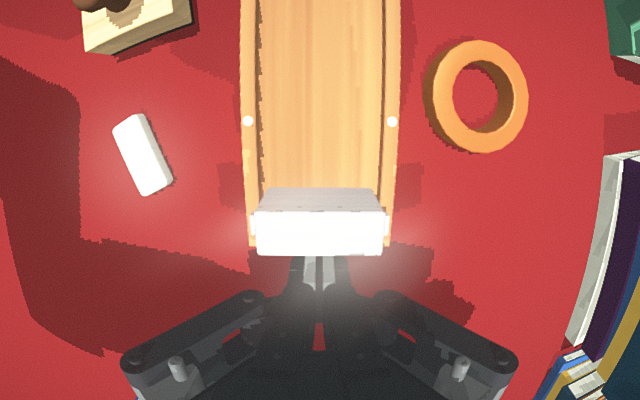

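```bash
python3 -m creep '[[[0.3,3,0,0,0,0],[0.5,4,0,0,0,0],[0.6,5,0,0,0,0],[0.7,6,0,0,0,0],[0.8,7,0,0,0,0],[0.9,8,0,0,0,0],[0.9,8,0,0,0,0],[0.9,8,0,0,0,0],[0.9,8,0,0,0,0],[0.9,8,0,0,0,0]]]'
python3 -c "
from h import *;st()"
python3 -m creep '[[[0.9,8,0,0,0,0],[0.9,8,0,0,0,0],[0.9,8,0,0,0,0],[0.9,8,0,0,0,0],[0.9,8,0,0,0,0],[0.9,8,0,0,0,0],[0.9,8,0,0,0,0],[0.9,8,0,0,0,0],[0.8,7,0,0,0,0],[0.7,6,0,0,0,0]]]'
python3 -c "
from h import *;import cv2
st()
c=eyes.capture('wrist');cv2.imwrite('pics/w10.png',c['img'])"
```

```text
time: 20.9
eef_pos: [0.5751, -0.1385, 0.0308]
tcp_rot: [0.745, 0.667, 0.0, 0.0]
ft_force: [0.6, -2.6, 1.3]
width: -0.0
t 20.9 eef [ 0.5751 -0.1385  0.0308] rail [  -0.3 -130.2] F [ 0.6 -2.6  1.3] w -0.0 yaxis -6.31 z [ 0. -0. -1.]
time: 22.15
eef_pos: [0.5836, -0.0615, 0.0308]
tcp_rot: [0.745, 0.667, -0.0, -0.0]
ft_force: [-0.3, -1.3, 0.7]
width: 0.0001
t 22.15 eef [ 0.5836 -0.0615  0.0308] rail [ -0.5 -52.8] F [-0.3 -1.3  0.7] w 0.0001 yaxis -6.31 z [-0.  0. -1.]
```

View pics/w10.png

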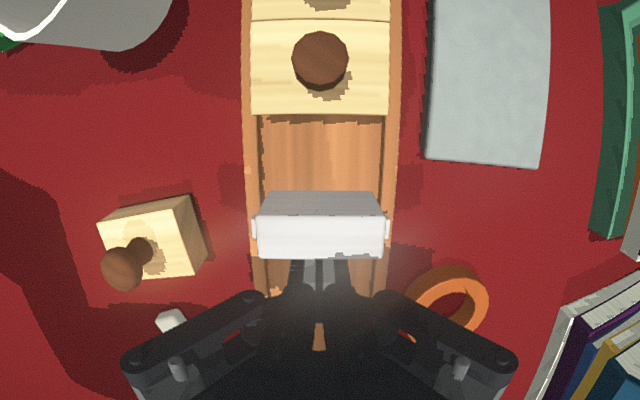

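Keeper slides square with about 42 mm to go (target TCP rail y ≈ -10.5).

```bash
python3 -m creep '[[[0.6,5,0,0,0,0],[0.5,5,0,0,0,0],[0.6,5,0,0,0,0],[0.5,5,0,0,0,0],[0.4,4,0,0,0,0],[0.3,3,0,0,0,0],[0.2,2,0,0,0,0],[0.2,2,0,0,0,0],[0.1,1,0,0,0,0],[0.1,1,0,0,0,0]]]'
python3 -c "
from h import *;st()"
python3 -m creep '[[[0.1,1,0,0,0,0],[0.1,1,0,0,0,0],[0.1,1,0,0,0,0],[0.1,1,0,0,0,0],[0,0.5,0,0,0,0],[0,0.5,0,0,0,0],[0,0,0,0,0,0],[0,0,0,0,0,0],[0,0,0,0,0,0],[0,0,0,0,0,0]]]'
python3 -c "
from h import *;st()"
```

```text
time: 23.45
eef_pos: [0.587, -0.029, 0.0308]
tcp_rot: [0.745, 0.667, -0.0, -0.0]
ft_force: [0.5, -2.0, -0.6]
width: 0.0
t 23.45 eef [ 0.587  -0.029   0.0308] rail [ -0.7 -20. ] F [ 0.5 -2.  -0.6] w 0.0 yaxis -6.31 z [-0. -0. -1.]
time: 24.7
eef_pos: [0.5875, -0.0239, 0.0308]
tcp_rot: [0.745, 0.667, 0.0, -0.0]
ft_force: [0.1, -0.4, 0.2]
width: 0.0002
t 24.7 eef [ 0.5875 -0.0239  0.0308] rail [ -0.9 -14.9] F [ 0.1 -0.4  0.2] w 0.0002 yaxis -6.31 z [ 0.  0. -1.]
```

```bash
python3 -m creep '[[[0,0.5,0,0,0,0],[0.1,0.5,0,0,0,0],[0,0.5,0,0,0,0],[0.1,0.5,0,0,0,0],[0,0.5,0,0,0,0],[0.1,0.5,0,0,0,0],[0,0.5,0,0,0,0],[0,0,0,0,0,0],[0,0,0,0,0,0],[0,0,0,0,0,0]]]'
python3 -c "
from h import *;st()"
```

```text
time: 25.95
eef_pos: [0.5876, -0.0204, 0.0307]
tcp_rot: [0.745, 0.667, 0.0, -0.0]
ft_force: [0.7, -1.4, -0.0]
width: -0.0003
t 25.95 eef [ 0.5876 -0.0204  0.0307] rail [ -1.1 -11.4] F [ 0.7 -1.4 -0. ] w -0.0003 yaxis -6.31 z [-0.  0. -1.]
```

```bash
python3 -m creep '[[[0,0.4,0,0,0,0],[0,0.4,0,0,0,0],[0.1,0.4,0,0,0,0],[0,0.4,0,0,0,0],[0,0.4,0,0,0,0],[0,0,0,0,0,0],[0,0,0,0,0,0],[0,0,0,0,0,0],[0,0,0,0,0,0],[0,0,0,0,0,0]]]'
python3 -c "
from h import *;import cv2
st()
c=eyes.capture('wrist');cv2.imwrite('pics/w11.png',c['img'])"
```

```text
time: 27.2
eef_pos: [0.5877, -0.0195, 0.0308]
tcp_rot: [0.745, 0.667, -0.001, 0.001]
ft_force: [0.1, -5.6, 0.1]
width: 0.0002
t 27.2 eef [ 0.5877 -0.0195  0.0308] rail [ -1.1 -10.5] F [ 0.1 -5.6  0.1] w 0.0002 yaxis -6.34 z [-0.    -0.002 -1.   ]
```

View pics/w11.png

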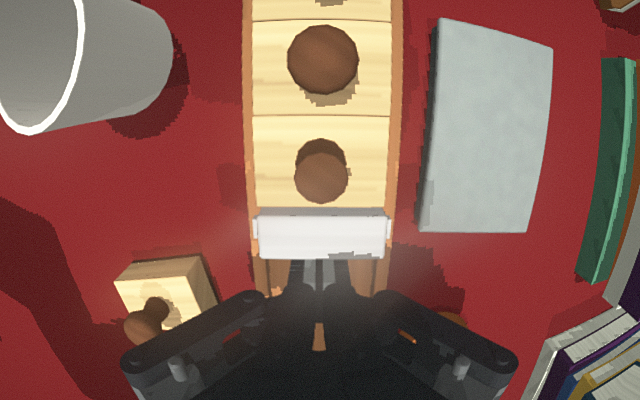

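Blocked exactly at -10.5 as predicted, with the force rising: the keeper touches stamp 4. Back off and raise.

```bash
python3 -m creep '[[[0,0,0,0,0,0],[-0.3,-3,0,0,0,0],[-0.9,-8,0,0,0,0],[-1.4,-12,0,0,0,0],[-2.8,-25,10,0,0,0],[-4,-35,25,0,0,0],[-4.5,-40,30,0,0,0],[-4.5,-40,30,0,0,0],[-4.5,-40,30,0,0,0],[0,-10,10,0,0,0]]]'
python3 -m creep '[[[0,-20,5,0,0,0],[0,-40,5,0,0,0],[0,-40,0,0,0,0],[0,-30,0,0,0,0],[0,-20,0,0,0,0],[0,0,0,0,0,0],[0,0,0,0,0,0],[0,0,0,0,0,0],[0,0,0,0,0,0],[0,0,0,0,0,0]]]'
python3 -c "
from h import *;import cv2
st()
c=eyes.capture('top');cv2.imwrite('pics/t12.png',cv2.resize(c['img'][150:240,220:370],None,fx=5,fy=5,interpolation=2))
c=eyes.capture('side');cv2.imwrite('pics/s12.png',cv2.resize(c['img'][140:275,280:400],None,fx=4.4,fy=4.4,interpolation=2))"
```

```text
time: 28.5
eef_pos: [0.5654, -0.2346, 0.1679]
tcp_rot: [0.746, 0.666, 0.001, 0.002]
ft_force: [-0.0, 0.2, -0.4]
width: -0.0002
time: 29.75
eef_pos: [0.5651, -0.381, 0.176]
tcp_rot: [0.745, 0.667, 0.0, 0.0]
ft_force: [0.1, 0.3, -0.3]
width: 0.0002
t 29.75 eef [ 0.5651 -0.381   0.176 ] rail [  17.  -372.3] F [ 0.1  0.3 -0.3] w 0.0002 yaxis -6.28 z [ 0. -0. -1.]
```

View pics/t12.png

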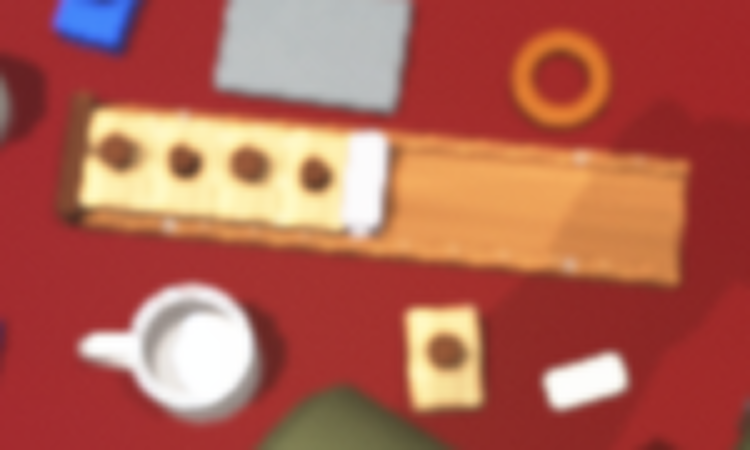

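View pics/s12.png

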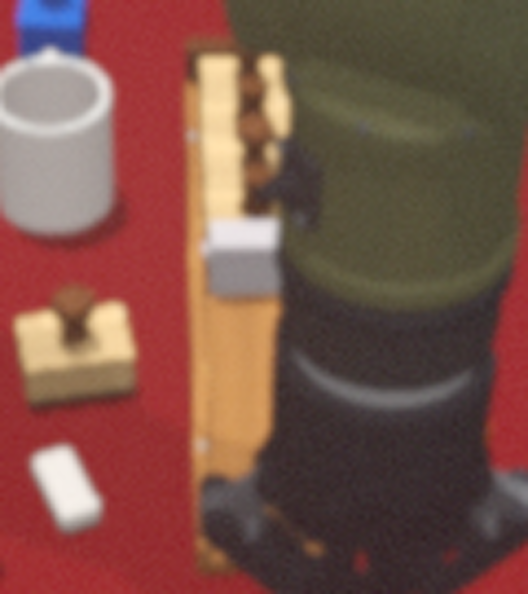

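The row is upright and closed against the stop. The keeper is against stamp 4, the bystanders are where they were, and the robot is clear.

```bash
python3 -c "
from workcell import ticket;print(ticket.job_done())"
```

```text
the job is handed in; nothing more can be done
None
```

The row of four stamps is home against the end stop, the keeper is up against the last stamp, and the job is handed in. No verdict was reported.

- **Row:** I pushed it with shut fingertips low on stamp 4, at about 2–4 N while it slid. It stopped against the end stop, and the last reading was about 8 N. The top camera then put the rear face of stamp 4 at about 17.5 mm in the rail frame, where 17 mm is expected.
- **Keeper:** I pushed it from its open-end face. It stopped with the fingertips 22.0 mm behind where they had stopped on stamp 4, which is exactly the keeper's length, and the force rose to about 6 N.
- **Last pictures:** The top view shows a closed, upright row with the keeper touching it. The mug, spare stamp, eraser, tape roll and ink pad look unmoved. In the side view the arm hides part of the row.
- **Not checked:** I did not look at the bottle and the book again at the end; the arm was not sent near them.
- **Disagreement:** The top camera put the front edge of stamp 1 at 188–190 mm, 3–5 mm past the stop face at 185 mm, which is impossible. I put this down to reading a blurred edge beside the dark stop, since the rear face and the contact readings agree.

The last move ended at 29.75 s of the 50 s allowed, and the robot touched nothing at hand-in.

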